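# Pump up a vacuum board holder

### The arm

A 6-joint arm with a two-finger parallel gripper is mounted at the origin on the work surface. World frame = base frame: x ahead of the robot, y to its left, z up, the work surface at z = 0. Lengths are in m, angles in rad, forces in N, time in s.
With the tool pointing down it reaches from about 0.375 to 0.925 m from the base axis. Payload 5.7 kg.
Tool frame: the origin (TCP) lies at the very end of the fingers, on their centre line; the grasp point (between the pads) lies 19 mm behind it; z points along the fingers, y is the line along which they close (so a half turn about z gives the same grasp; the last joint's range is limited). The gripper opens to 85 mm and grips with 20 to 120 N. Pads are 22 mm wide; open, the fingers measure 114 mm over their backs; the gripper's body (76 mm by 85 mm) begins 54 mm behind the grasp point. The pads swing forward as they close: fully open they stand 13 mm farther back than shut.
Start: joints at [1.234, 0.359, 1.51, -0, 1.272, -0.115], TCP at [0.132, 0.585, 0.231] pointing down, gripper open.
Joint ranges: [-2.97, 2.97], [-1.01, 2.36], [0.21, 2.38], [-0.96, 4.11], [0.2, 2.71], [-2.98, 2.98]. Speed limits (rad/s): [2.39, 2.39, 3.14, 3.14, 3.14, 3.14].

### API

Orientations are given as a 3x3 rotation matrix whose columns are the frame's x, y, z axes.
In Python, from station import r gives the robot as it stands.
- The arm moves only by the tool carry_out, never from a script. Its argument "steps" is a list of rows, each an object with "dp": the shift along the tool's x, y, z each as a share of 0.05 m, from -1 to 1, a list of three; "dr": the turn, a rotation vector about the tool's x, y, z each as a share of 6 degrees, from -1 to 1, a list of three. In form: [{"dp": [x, y, z], "dr": [wx, wy, wz]}, ...]. A call has exactly 8 rows; each row shifts and turns the commanded pose from where the row before left it, along the tool's axes as they then stand; what a row does not reach is not made up. A row lasts 1/8 s, in which the tool goes at most 62.5 mm and 10.7 degrees, less where a joint would pass 70% of its speed; a pose out of reach is approached as far as the arm can. A call with a number of a shift or a turn outside -1 to 1 is refused whole. A call with a gripper value outside its range is refused whole. "jaw" is the closure, from 0 (fully open) to 1 (shut), set as the call begins (left out, the last holds). The fingers move at their own pace and stop on an object; "newtons" is the grip in N (left out, the last holds). Time passes only in rows, so rows that do not move let the fingers close, or fill a call up. It gives the time, the measured TCP pose, the force, the opening and the grip force at its end, in the units of the state.
- r.sense(): the state, without advancing time (a new reading comes with each control period).
- r.read_camera(name): name is "scene" or "top"; returns the picture (480x640x3 uint8, red, green, blue); there is no depth.
- r.camera_info(name): a dict with "fx", "fy", "cx", "cy" (pixels), "T" (4x4, takes a point from camera to world coordinates). Camera axes: x right, y down, z forward; pixel columns grow to the right and rows downward; lengths in m; the calibration is good to about 2 mm. A picture is of the moment at which its call begins. camera_info takes no time and is no camera call.
- r.finish_job(): hands the job in; it is judged then, once.
The state is a dict: "t": time; "qpos": joint angles; "joint_vel": joint speeds; "joint_efforts": joint torques, N m; "position": TCP position; "orientation": TCP orientation; "wrist_force": force on the tool from outside, world axes, zero at the start; "wrist_torque": the same for the moment, N m; "grip_width": opening from 0.0 (shut) to 1.0 (fully open); "grip_force": force on a finger pad.
Only numpy, scipy, OpenCV 4.12 (cv2) and the standard library are available. Lean on these libraries where they do the work, as an engineer would, in place of code of your own. Each camera call takes 0.05 s, during which the arm holds its last target. There are 200 camera calls.

### The job

Set the vacuum on the board holder: first push its vent tab fully over to the stop, away from the robot's side of the block, then press the pump plunger all the way down and let it come all the way up again, over and over, until the indicator pin stands fully out of the block. Only push and press with the fingertips; lift nothing. Do not pump before the vent is shut, do not touch the pin itself, leave the other things on the bench where they are, and finish with the plunger up and let go.

Things in the scene. Friction and masses are not known exactly. Their poses are not given: they have to be found in the camera images.
- holder: vacuum board holder, fixed. Origin on the bench under the centre of its pump block, a grey box 100 (own x) x 200 (own y) x 70 mm high. Own +x points away from the robot, z up. Beyond it (x 50 to 170 mm, 150 mm wide, up to 62 mm high) a platen with a circuit board. On the block's top: vent tab at y = -75 mm, plunger at x 12, y -5 mm, indicator pin at x 12, y 60 mm
- vent_tab (a point): centre of the vent tab, a black upright block 10 mm thick (holder x), 26 mm wide (holder y), its top 99 mm above the bench (29 mm above the block's top). This point lies 86 mm above the bench, in the middle of the 10 mm thickness
- vent (a joint): slide of the vent tab along the holder's +x, m: 0 is open (nearest the robot's side), 0.030 is shut, against its stop. Slides with about 2.5 N of friction and stays where it is left
- plunger_top (a point): centre of the flat top face of the plunger's cap, a black mushroom head 42 mm across (flat part 32 mm) and 12 mm thick on an 18 mm steel stem; 125 mm above the bench when up. Pressed straight down
- plunger (a joint): how far the plunger is down, m: 0 up, 0.022 bottom stop. Spring: about 5 N at the top, 11 N at the bottom; it rises by itself in under half a second when let go. A stroke counts if it passes 0.019 and comes all the way up again: as it rises it lifts the pin, by up to 10 mm. Two to five strokes are needed, depending on the pin's start
- pin_top (a point): centre of the top face of the indicator pin, a plain steel pin of 12 mm diameter with a head 16 mm across, beside the plunger (65 mm from its axis). With the pin in, this point is 77 mm above the bench; fully out it is 117 mm above the bench, and a black rubber band round the pin's foot has come into sight
- pin (a joint): how far the pin has come out, m: 0 is in, 0.040 is fully out, where it remains; further strokes do no harm. It stays where it is between strokes
- pin_rod: the indicator pin as a solid (origin on its axis, 7 mm below its top face); not to be touched
- jar: bystander: small white-capped jar, 46 mm across, 45 mm high; origin under its centre
- loupe: bystander: black eye loupe, 38 mm across, 36 mm high; origin under its centre
- dish: bystander: shallow black dish, 68 mm across, 18 mm high; origin under its centre
- screwdriver: bystander: screwdriver 140 mm long, lying along its own x
- tweezers: bystander: steel tweezers 120 mm long, 6 mm high, lying along its own x; origin under the middle
- dispenser: bystander: white solvent dispenser bottle with a round steel dish on top, 64 mm across, 128 mm high; origin under its centre. It is not the pump
- spool: bystander: solder spool, 60 mm across, 44 mm high; origin under its centre
- tray: bystander: black parts tray with four compartments, 80 by 100 by 30 mm; origin under its centre

How it is judged:
By the outcome, as a careful person would: the job done as asked, in the order asked, and still so for the second after the job is handed in, with the robot touching nothing.
It also fails if it takes over 48 s, if anything falls off the work surface, if the arm or the gripper's body presses on something with over 40 N, if the wrist force passes 120 N, or if a joint passes its speed limit or range.

## Working session

There is one attempt and no reset: what is moved stays moved. The work goes in short steps, Python scripts to look and compute and a tool call to move; the robot and the scene stay as the last step left them, time stands still between calls to the robot, and variables do not carry over. Pictures are saved under pics/ and viewed, at most 10 in all, crops included, and the job is handed in when it is done.

Besides the shell and the picture viewer there is one more tool, called after ">>>" in YAML: its name, and indented under it one key for each argument. carry_out: Moves the arm, as the interface text tells. Shift numbers are shares of 0.05 m and turn numbers shares of 6 degrees, none past 1 either way. Its arguments: {"type":"object","properties":{"steps":{"type":"array"},"jaw":{"type":"number"},"newtons":{"type":"number"}},"required":["steps"]}

```bash
mkdir -p pics; python3 - <<'E'
from station import r
import cv2,numpy as np
for n in("scene","top"):
    im=r.read_camera(n); cv2.imwrite(f"pics/{n}0.png",im[:,:,::-1])
    c=r.camera_info(n); print(n,c["fx"],c["cx"],c["cy"],np.round(c["T"],3).tolist())
s=r.sense();print(s["t"],s["position"],np.round(s["orientation"],3).tolist(),s["wrist_force"])
E
```

```text
scene 618.6756880252001 333.04025131964517 240.41919565341553 [[0.287, 0.798, -0.53, 1.334], [0.958, -0.241, 0.156, -0.24], [-0.003, -0.553, -0.833, 1.303], [0.0, 0.0, 0.0, 1.0]]
top 522.3810780349668 324.80645739573504 238.9768025608338 [[0.012, -0.988, 0.155, 0.358], [-1.0, -0.012, 0.004, -0.007], [-0.002, -0.155, -0.988, 1.331], [0.0, 0.0, 0.0, 1.0]]
0.1 [0.13177619 0.58472781 0.23053607] [[-0.976, 0.22, -0.001], [0.22, 0.976, -0.002], [0.0, -0.002, -1.0]] [0.28050369 0.68784604 0.93503671]
```

View pics/scene0.png

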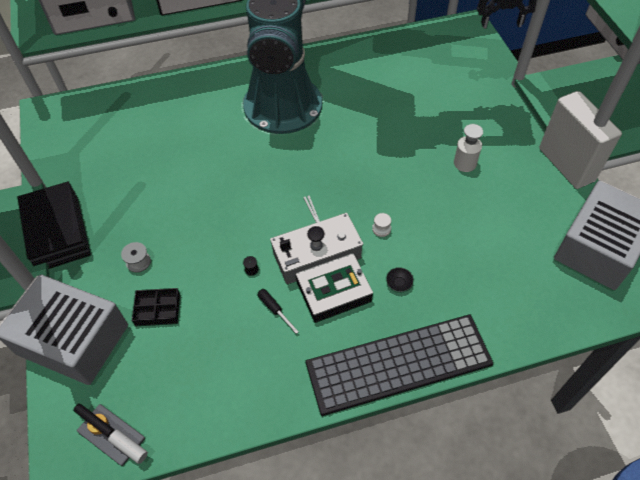

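View pics/top0.png

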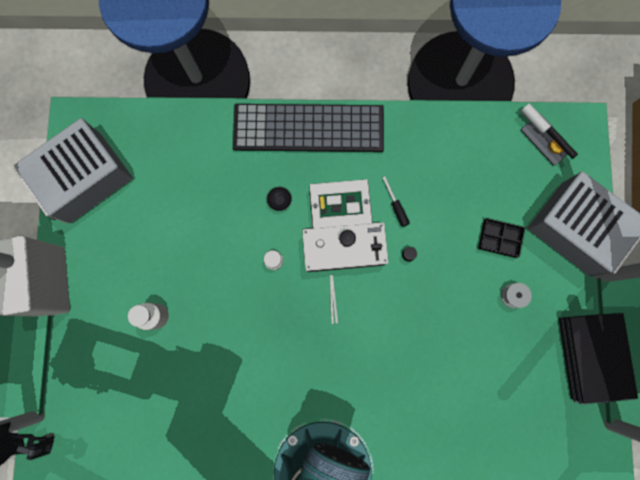

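The scene view shows the block at about (317,245) with the cap at (316,233), tab at (285,244) and pin at (370,237). In the top view the cap is at (347,238), tab near (377,247) and pin at (320,243). I'll enlarge both.

```bash
python3 - <<'E'
import cv2,numpy as np
a=cv2.imread("pics/top0.png")[170:290,290:420]; b=cv2.imread("pics/scene0.png")[190:310,255:385]
cv2.imwrite("pics/c0.png",np.hstack([cv2.resize(i,None,fx=3,fy=3,interpolation=cv2.INTER_CUBIC) for i in(a,b)]))
E
```

```text
(no output)
```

View pics/c0.png

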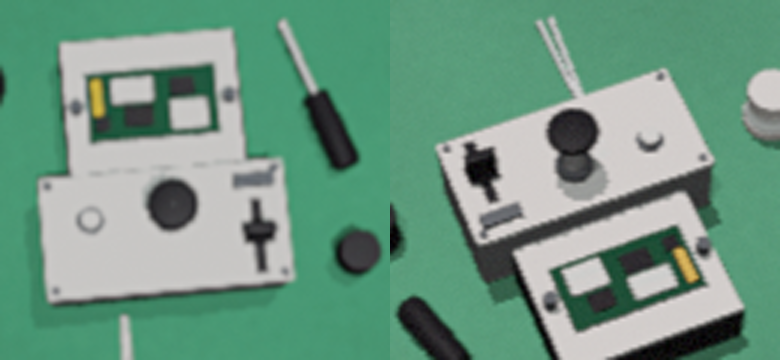

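The crop shows the block's top outlined at (40,178), (283,160), (293,283), (48,302), the cap at (172,204), pin at (90,219) and tab at (260,230). In the right half the cap is at (573,130), tab at (481,160) and pin head at (650,137).

```bash
cat > h.py <<'E'
from station import r
import numpy as np
def ray(n,u,v,z):
    c=r.camera_info(n);T=np.array(c["T"])
    d=T[:3,:3]@[(u-c["cx"])/c["fx"],(v-c["cy"])/c["fy"],1];o=T[:3,3]
    return o+d*(z-o[2])/d[2]
top=lambda x,y,z:ray("top",290+x/3,170+y/3,z)
sc=lambda x,y,z:ray("scene",255+(x-390)/3,190+y/3,z)
E
python3 - <<'E'
from h import *
P=np.array([top(*p,.07) for p in((40,178),(283,160),(293,283),(48,302))]);print(P.round(4))
Q=np.array([sc(*p,.07) for p in((437,147),(665,70),(712,160),(483,240))]);print("scene NR,NL,FL,FR",Q.round(4))
e=(P[0]+P[3]-P[1]-P[2]);yaw=np.arctan2(-e[0],e[1]);print("yaw",np.degrees(yaw))
e=(Q[1]+Q[2]-Q[0]-Q[3]);print("yaw sc",np.degrees(np.arctan2(-e[0],e[1])))
C=(P.mean(0)+Q.mean(0))/2;print("centres",P.mean(0),Q.mean(0))
R=np.array([[np.cos(yaw),-np.sin(yaw)],[np.sin(yaw),np.cos(yaw)]])
for n,f,p,z in(("cap",top,(172,204),.125),("cap",sc,(573,130),.125),("tab",top,(260,229),.099),("tab",sc,(480,150),.099),("pin",top,(90,219),.077),("pin",sc,(650,135),.077)):
    w=f(*p,z);print(n,w.round(4),((w-C)[:2]@R).round(4))
E
```

```text
[[ 0.5794  0.051   0.07  ]
 [ 0.5968 -0.1476  0.07  ]
 [ 0.4958 -0.1551  0.07  ]
 [ 0.478   0.0426  0.07  ]]
scene NR,NL,FL,FR [[ 0.5021 -0.1504  0.07  ]
 [ 0.4822  0.0466  0.07  ]
 [ 0.5774  0.056   0.07  ]
 [ 0.5966 -0.1365  0.07  ]]
yaw 5.062119251330763
yaw sc 5.735852482085884
centres [ 0.53748803 -0.05227262  0.07      ] [ 0.53956433 -0.0461      0.07      ]
cap [ 0.5505 -0.0548  0.125 ] [ 0.0114 -0.0066]
cap [ 0.5541 -0.0508  0.125 ] [ 0.0154 -0.003 ]
tab [ 0.5353 -0.1258  0.099 ] [-0.0099 -0.076 ]
tab [ 0.5341 -0.1211  0.099 ] [-0.0107 -0.0712]
pin [0.545  0.0096 0.077 ] [0.0117 0.0579]
pin [0.5447 0.0144 0.077 ] [0.0118 0.0628]
```

>>> carry_out:
  steps:
    - {"dp": [-0.6,-0.7,0],"dr": [0,0,-1]}
    - {"dp": [-0.7,-0.9,0],"dr": [0,0,-1]}
    - {"dp": [-0.7,-0.9,0],"dr": [0,0,-1]}
    - {"dp": [-0.7,-0.9,0],"dr": [0,0,0]}
    - {"dp": [-0.7,-0.9,0],"dr": [0,0,0]}
    - {"dp": [-0.7,-0.9,0],"dr": [0,0,0]}
    - {"dp": [-0.7,-0.9,0],"dr": [0,0,0]}
    - {"dp": [-0.6,-0.9,0],"dr": [0,0,0]}
  jaw: 1
  newtons: 20

```text
t: 1.1
position: [0.4086, 0.2404, 0.2312]
orientation: [[-0.996, -0.092, 0.0], [-0.092, 0.996, 0.0], [-0.0, 0.0, -1.0]]
wrist_force: [0.8, 0.5, -0.0]
grip_width: -0.004
grip_force: 0.0
```

>>> carry_out:
  steps:
    - {"dp": [-0.12,-0.93,0],"dr": [0,0,0]}
    - {"dp": [-0.12,-0.93,0],"dr": [0,0,0]}
    - {"dp": [-0.12,-0.93,0],"dr": [0,0,0]}
    - {"dp": [-0.12,-0.93,0],"dr": [0,0,0]}
    - {"dp": [-0.12,-0.93,0],"dr": [0,0,0]}
    - {"dp": [-0.12,-0.93,0],"dr": [0,0,0]}
    - {"dp": [-0.12,-0.93,0.4],"dr": [0,0,0]}
    - {"dp": [-0.12,-0.93,0.4],"dr": [0,0,0]}

```text
t: 2.1
position: [0.4899, -0.1256, 0.1909]
orientation: [[-0.996, -0.092, 0.001], [-0.092, 0.996, -0.0], [-0.001, -0.0, -1.0]]
wrist_force: [1.1, -0.1, 0.5]
grip_width: 0.001
grip_force: 0.0
```

```bash
python3 - <<'E'
from h import *
import cv2
a=r.read_camera("top")[160:300,280:430,::-1]; b=r.read_camera("scene")[170:310,240:390,::-1]
cv2.imwrite("pics/c1.png",np.hstack([cv2.resize(i,None,fx=2.6,fy=2.6,interpolation=cv2.INTER_CUBIC) for i in(a,b)]))
s=r.sense();print(s["position"],s["wrist_force"])
C=[.5385,-.049];a=np.radians(5.3);R=np.array([[np.cos(a),-np.sin(a)],[np.sin(a),np.cos(a)]]);print((s["position"][:2]-C)@R)
E
```

```text
[ 0.48968344 -0.12770272  0.18938139] [-0.40770418  0.88606145  0.89659613]
[-0.05587767 -0.07385703]
```

View pics/c1.png

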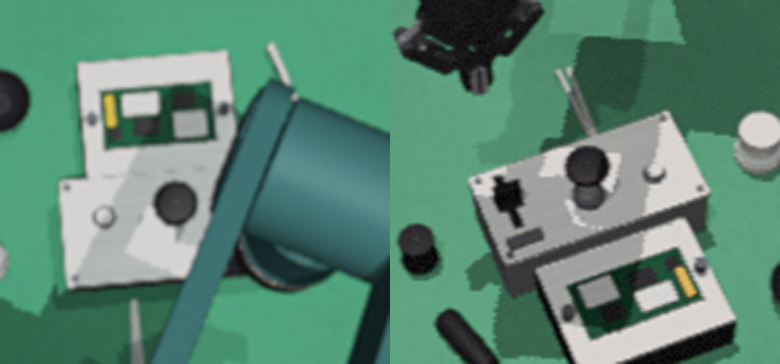

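The tip is at about (480,85) in the right half, short of the tab at (510,190). The knuckles spread wide along tool y, so I'll turn the tool 90° to keep them clear of the plunger and pin.

```bash
python3 -c "
from station import r;print(r.sense()['qpos'])"
```

```text
[-3.90557779e-01  2.70773303e-01  1.76067458e+00 -1.68134283e-03
  1.11163622e+00 -2.04941660e+00]
```

>>> carry_out:
  steps:
    - {"dp": [0,0,0],"dr": [0,0,1]}
    - {"dp": [0,0,0],"dr": [0,0,1]}
    - {"dp": [0,0,0],"dr": [0,0,1]}
    - {"dp": [0,0,0],"dr": [0,0,1]}
    - {"dp": [0,0,0],"dr": [0,0,1]}
    - {"dp": [0,0,0],"dr": [0,0,1]}
    - {"dp": [0,0,0],"dr": [0,0,1]}
    - {"dp": [0,0,0],"dr": [0,0,1]}

```text
t: 3.2
position: [0.4892, -0.1231, 0.1914]
orientation: [[-0.733, 0.681, -0.001], [0.681, 0.733, 0.0], [0.001, -0.0, -1.0]]
wrist_force: [-0.4, 0.5, 0.3]
grip_width: -0.001
grip_force: 0.0
```

>>> carry_out:
  steps:
    - {"dp": [0,0,0],"dr": [0,0,1]}
    - {"dp": [0,0,0],"dr": [0,0,1]}
    - {"dp": [0,0,0.2],"dr": [0,0,1]}
    - {"dp": [0,0,0.2],"dr": [0,0,1]}
    - {"dp": [0,0,0.2],"dr": [0,0,1]}
    - {"dp": [0,0,0.2],"dr": [0,0,1]}
    - {"dp": [0,0,0.2],"dr": [0,0,1]}
    - {"dp": [0,0,0.2],"dr": [0,0,0]}

```text
t: 4.2
position: [0.4894, -0.1233, 0.131]
orientation: [[-0.094, 0.996, -0.0], [0.996, 0.094, 0.0], [0.0, -0.0, -1.0]]
wrist_force: [0.6, -0.8, -0.6]
grip_width: 0.001
grip_force: 0.0
```

>>> carry_out:
  steps:
    - {"dp": [-0.1,0,0.2],"dr": [0,0,0]}
    - {"dp": [0,0,0.2],"dr": [0,0,0]}
    - {"dp": [0,0,0.2],"dr": [0,0,0]}
    - {"dp": [0,0,0.2],"dr": [0,0,0]}
    - {"dp": [0,0,0.12],"dr": [0,0,0]}
    - {"dp": [0,0.1,0],"dr": [0,0,0]}
    - {"dp": [0,0.1,0],"dr": [0,0,0]}
    - {"dp": [0,0,0],"dr": [0,0,0]}

```text
t: 5.2
position: [0.5011, -0.1283, 0.0857]
orientation: [[-0.093, 0.996, 0.001], [0.996, 0.093, -0.001], [-0.001, 0.001, -1.0]]
wrist_force: [0.0, 0.3, -0.7]
grip_width: -0.001
grip_force: 0.0
```

```bash
python3 - <<'E'
from h import *
import cv2
b=r.read_camera("scene")[190:290,250:380,::-1]
cv2.imwrite("pics/c2.png",cv2.resize(b,None,fx=5,fy=5,interpolation=cv2.INTER_CUBIC))
E
```

```text
(no output)
```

View pics/c2.png

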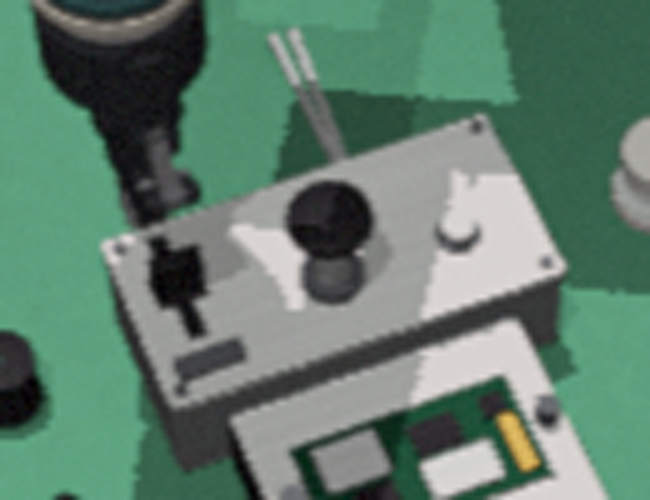

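The tip (150,210) stands right behind the tab (178,275), in line with the slot.

>>> carry_out:
  steps:
    - {"dp": [0,0.1,0],"dr": [0,0,0]}
    - {"dp": [0,0.1,0],"dr": [0,0,0]}
    - {"dp": [0,0.1,0],"dr": [0,0,0]}
    - {"dp": [0,0.1,0],"dr": [0,0,0]}
    - {"dp": [0,0.1,0],"dr": [0,0,0]}
    - {"dp": [0,0.1,0],"dr": [0,0,0]}
    - {"dp": [0,0.1,0],"dr": [0,0,0]}
    - {"dp": [0,0,0],"dr": [0,0,0]}

```text
t: 6.25
position: [0.5355, -0.1247, 0.0853]
orientation: [[-0.092, 0.996, 0.001], [0.996, 0.092, 0.0], [0.0, 0.001, -1.0]]
wrist_force: [0.2, 0.2, 0.4]
grip_width: -0.0
grip_force: 0.3
```

>>> carry_out:
  steps:
    - {"dp": [0,0.06,0],"dr": [0,0,0]}
    - {"dp": [0,0.06,0],"dr": [0,0,0]}
    - {"dp": [0,0.06,0],"dr": [0,0,0]}
    - {"dp": [0,0.04,0],"dr": [0,0,0]}
    - {"dp": [0,0.04,0],"dr": [0,0,0]}
    - {"dp": [0,0.04,0],"dr": [0,0,0]}
    - {"dp": [0,0.04,0],"dr": [0,0,0]}
    - {"dp": [0,0.04,0],"dr": [0,0,0]}

```text
t: 7.25
position: [0.5467, -0.1233, 0.0849]
orientation: [[-0.094, 0.995, -0.013], [0.996, 0.094, -0.0], [0.001, -0.013, -1.0]]
wrist_force: [-24.6, -6.0, 18.8]
grip_width: -0.002
grip_force: 12.6
```

```bash
python3 - <<'E'
from h import *
import cv2
b=r.read_camera("scene")[190:290,250:380,::-1]
cv2.imwrite("pics/c3.png",cv2.resize(b,None,fx=5,fy=5,interpolation=cv2.INTER_CUBIC))
E
```

```text
(no output)
```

View pics/c3.png

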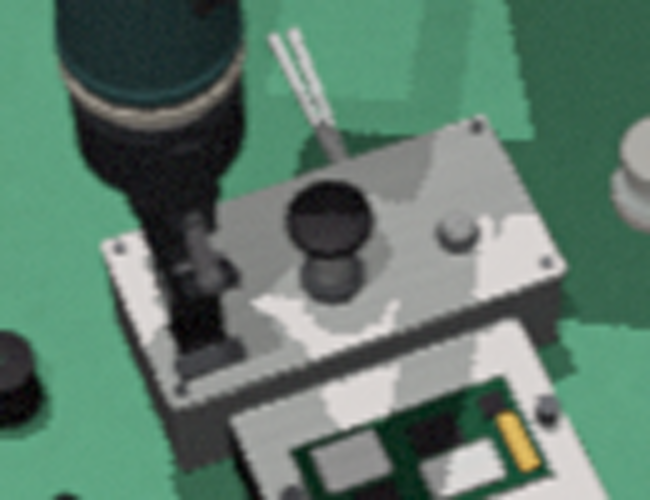

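>>> carry_out:
  steps:
    - {"dp": [0,-0.2,0],"dr": [0,0,0]}
    - {"dp": [0,-0.2,0],"dr": [0,0,0]}
    - {"dp": [0,-0.3,0],"dr": [0,0,0]}
    - {"dp": [0,-0.3,-0.3],"dr": [0,0,0]}
    - {"dp": [0,-0.3,-0.4],"dr": [0,0,0]}
    - {"dp": [0,-0.3,-0.4],"dr": [0,0,0]}
    - {"dp": [0,0,-0.4],"dr": [0,0,0]}
    - {"dp": [0,0,0],"dr": [0,0,0]}

```text
t: 8.3
position: [0.4751, -0.131, 0.1616]
orientation: [[-0.092, 0.996, 0.004], [0.996, 0.092, -0.002], [-0.002, 0.004, -1.0]]
wrist_force: [1.1, -0.6, -0.0]
grip_width: 0.0
grip_force: 0.0
```

```bash
python3 - <<'E'
from h import *
import cv2
b=r.read_camera("scene")[190:290,250:380,::-1]
cv2.imwrite("pics/c4.png",cv2.resize(b,None,fx=5,fy=5,interpolation=cv2.INTER_CUBIC))
E
```

```text
(no output)
```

View pics/c4.png

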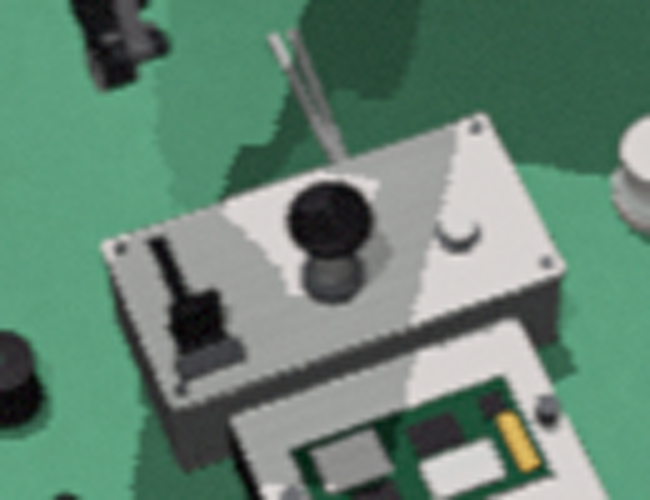

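The tab is now at about (198,318), at the far end of its slot by the label. I'll check its travel in numbers.

```bash
python3 - <<'E'
from h import *
import cv2
C=np.array([.5385,-.049]);a=np.radians(5.3);R=np.array([[np.cos(a),-np.sin(a)],[np.sin(a),np.cos(a)]])
def own(p):return ((p[:2]-C)@R).round(4)
for f in("c2","c4"):
    g=cv2.imread(f"pics/{f}.png",0)[225:350,140:240]
    m=cv2.morphologyEx((g<60).astype(np.uint8),cv2.MORPH_OPEN,np.ones((30,30)))
    ys,xs=np.nonzero(m);x,y=xs.mean()+140,ys.mean()+225
    print(f,x,y,own(ray("scene",250+x/5,190+y/5,.086)))
p=r.sense()["position"];print("tcp",own(p),p)
E
```

```text
c2 177.67493995196156 277.8991192954363 [-0.0042 -0.0734]
c4 197.89856850715745 321.3955010224949 [ 0.0221 -0.0728]
tcp [-0.0713 -0.0755] [ 0.47452578 -0.13073378  0.16068842]
```

>>> carry_out:
  steps:
    - {"dp": [0.35,0.42,0],"dr": [0,0,0]}
    - {"dp": [0.35,0.42,0],"dr": [0,0,0]}
    - {"dp": [0.35,0.42,0],"dr": [0,0,0]}
    - {"dp": [0.36,0.42,0],"dr": [0,0,0]}
    - {"dp": [0,0,0.2],"dr": [0,0,0]}
    - {"dp": [0,0,0.2],"dr": [0,0,0]}
    - {"dp": [0,0,0.2],"dr": [0,0,0]}
    - {"dp": [0,0,0],"dr": [0,0,0]}

```text
t: 9.35
position: [0.5498, -0.0529, 0.129]
orientation: [[-0.091, 0.996, -0.003], [0.996, 0.091, 0.0], [0.001, -0.003, -1.0]]
wrist_force: [-0.2, -0.2, 0.3]
grip_width: -0.002
grip_force: 0.0
```

```bash
python3 - <<'E'
from h import *
import cv2
b=r.read_camera("scene")[190:290,250:380,::-1]
cv2.imwrite("pics/c5.png",cv2.resize(b,None,fx=5,fy=5,interpolation=cv2.INTER_CUBIC))
E
```

```text
(no output)
```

View pics/c5.png

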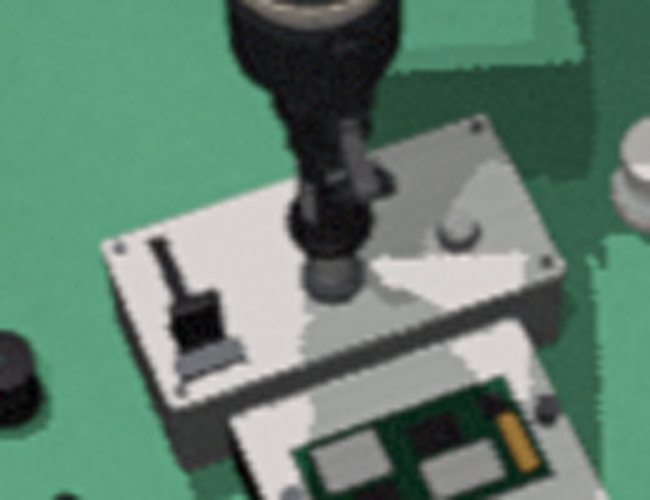

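The fingertips are centred over the cap at about (330,210), with the pin clear at (460,230). First stroke:

>>> carry_out:
  steps:
    - {"dp": [0.02,0.02,0.1],"dr": [0,0,0]}
    - {"dp": [0,0,0.15],"dr": [0,0,0]}
    - {"dp": [0,0,0.15],"dr": [0,0,0]}
    - {"dp": [0,0,0.12],"dr": [0,0,0]}
    - {"dp": [0,0,0.1],"dr": [0,0,0]}
    - {"dp": [0,0,0],"dr": [0,0,0]}
    - {"dp": [0,0,0],"dr": [0,0,0]}
    - {"dp": [0,0,0],"dr": [0,0,0]}

```text
t: 10.4
position: [0.5531, -0.0518, 0.1028]
orientation: [[-0.093, 0.996, 0.003], [0.996, 0.093, -0.001], [-0.001, 0.003, -1.0]]
wrist_force: [-8.5, 1.2, 32.7]
grip_width: 0.001
grip_force: 16.1
```

>>> carry_out:
  steps:
    - {"dp": [0,0,-0.2],"dr": [0,0,0]}
    - {"dp": [0,0,-0.3],"dr": [0,0,0]}
    - {"dp": [0,0,-0.25],"dr": [0,0,0]}
    - {"dp": [0,0,0],"dr": [0,0,0]}
    - {"dp": [0,0,0],"dr": [0,0,0]}
    - {"dp": [0,0,0],"dr": [0,0,0]}
    - {"dp": [0,0,0],"dr": [0,0,0]}
    - {"dp": [0,0,0],"dr": [0,0,0]}

```text
t: 11.4
position: [0.552, -0.0514, 0.1365]
orientation: [[-0.092, 0.996, -0.001], [0.996, 0.092, 0.0], [0.0, -0.001, -1.0]]
wrist_force: [0.3, -0.2, 0.4]
grip_width: 0.003
grip_force: 0.0
```

>>> carry_out:
  steps:
    - {"dp": [0,0,0.2],"dr": [0,0,0]}
    - {"dp": [0,0,0.2],"dr": [0,0,0]}
    - {"dp": [0,0,0.2],"dr": [0,0,0]}
    - {"dp": [0,0,0.12],"dr": [0,0,0]}
    - {"dp": [0,0,0],"dr": [0,0,0]}
    - {"dp": [0,0,0],"dr": [0,0,0]}
    - {"dp": [0,0,0],"dr": [0,0,0]}
    - {"dp": [0,0,0],"dr": [0,0,0]}

```text
t: 12.4
position: [0.5529, -0.0516, 0.1029]
orientation: [[-0.092, 0.996, 0.002], [0.996, 0.092, -0.001], [-0.001, 0.002, -1.0]]
wrist_force: [-5.1, 1.3, 24.6]
grip_width: 0.002
grip_force: 12.4
```

>>> carry_out:
  steps:
    - {"dp": [0,0,-0.2],"dr": [0,0,0]}
    - {"dp": [0,0,-0.3],"dr": [0,0,0]}
    - {"dp": [0,0,-0.24],"dr": [0,0,0]}
    - {"dp": [0,0,0],"dr": [0,0,0]}
    - {"dp": [0,0,0],"dr": [0,0,0]}
    - {"dp": [0,0,0],"dr": [0,0,0]}
    - {"dp": [0,0,0],"dr": [0,0,0]}
    - {"dp": [0,0,0],"dr": [0,0,0]}

```text
t: 13.4
position: [0.552, -0.0514, 0.1376]
orientation: [[-0.092, 0.996, -0.001], [0.996, 0.092, -0.0], [0.0, -0.001, -1.0]]
wrist_force: [-1.0, 0.5, -0.0]
grip_width: 0.003
grip_force: 0.0
```

```bash
python3 - <<'E'
from h import *
import cv2
b=r.read_camera("scene")[190:290,250:380,::-1]
cv2.imwrite("pics/c6.png",cv2.resize(b,None,fx=5,fy=5,interpolation=cv2.INTER_CUBIC))
E
```

```text
(no output)
```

View pics/c6.png

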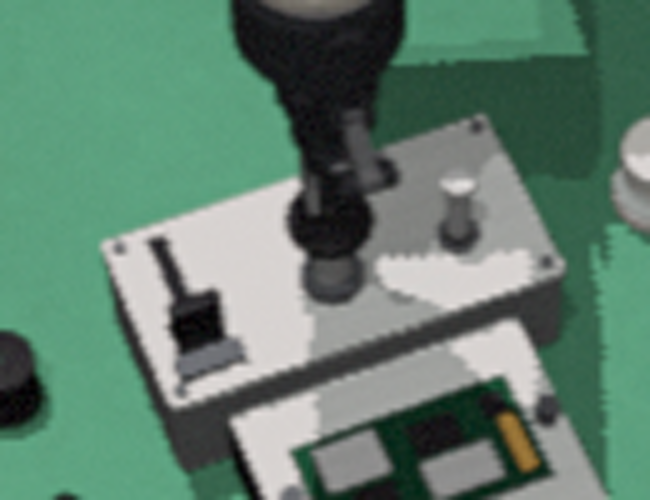

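The pin head is now at about (458,185), well up, with a dark band at its foot (458,238). Extra strokes do no harm, so I'll make three more to be certain.

>>> carry_out:
  steps:
    - {"dp": [0,0,0.2],"dr": [0,0,0]}
    - {"dp": [0,0,0.2],"dr": [0,0,0]}
    - {"dp": [0,0,0.2],"dr": [0,0,0]}
    - {"dp": [0,0,0.14],"dr": [0,0,0]}
    - {"dp": [0,0,0],"dr": [0,0,0]}
    - {"dp": [0,0,0],"dr": [0,0,0]}
    - {"dp": [0,0,0],"dr": [0,0,0]}
    - {"dp": [0,0,0],"dr": [0,0,0]}

```text
t: 14.45
position: [0.5528, -0.0516, 0.1029]
orientation: [[-0.092, 0.996, 0.002], [0.996, 0.092, -0.001], [-0.001, 0.002, -1.0]]
wrist_force: [-5.7, 0.8, 25.3]
grip_width: 0.002
grip_force: 12.5
```

>>> carry_out:
  steps:
    - {"dp": [0,0,-0.2],"dr": [0,0,0]}
    - {"dp": [0,0,-0.3],"dr": [0,0,0]}
    - {"dp": [0,0,-0.24],"dr": [0,0,0]}
    - {"dp": [0,0,0],"dr": [0,0,0]}
    - {"dp": [0,0,0],"dr": [0,0,0]}
    - {"dp": [0,0,0],"dr": [0,0,0]}
    - {"dp": [0,0,0],"dr": [0,0,0]}
    - {"dp": [0,0,0],"dr": [0,0,0]}

```text
t: 15.45
position: [0.5521, -0.0514, 0.1376]
orientation: [[-0.092, 0.996, -0.0], [0.996, 0.092, -0.0], [0.0, -0.0, -1.0]]
wrist_force: [0.2, -0.1, 1.1]
grip_width: -0.002
grip_force: 0.0
```

>>> carry_out:
  steps:
    - {"dp": [0,0,0.2],"dr": [0,0,0]}
    - {"dp": [0,0,0.2],"dr": [0,0,0]}
    - {"dp": [0,0,0.2],"dr": [0,0,0]}
    - {"dp": [0,0,0.14],"dr": [0,0,0]}
    - {"dp": [0,0,0],"dr": [0,0,0]}
    - {"dp": [0,0,0],"dr": [0,0,0]}
    - {"dp": [0,0,0],"dr": [0,0,0]}
    - {"dp": [0,0,0],"dr": [0,0,0]}

```text
t: 16.45
position: [0.5528, -0.0516, 0.1029]
orientation: [[-0.092, 0.996, 0.002], [0.996, 0.092, -0.001], [-0.001, 0.002, -1.0]]
wrist_force: [-5.5, 1.0, 23.9]
grip_width: -0.003
grip_force: 12.5
```

>>> carry_out:
  steps:
    - {"dp": [0,0,-0.2],"dr": [0,0,0]}
    - {"dp": [0,0,-0.3],"dr": [0,0,0]}
    - {"dp": [0,0,-0.24],"dr": [0,0,0]}
    - {"dp": [0,0,0],"dr": [0,0,0]}
    - {"dp": [0,0,0],"dr": [0,0,0]}
    - {"dp": [0,0,0],"dr": [0,0,0]}
    - {"dp": [0,0,0],"dr": [0,0,0]}
    - {"dp": [0,0,0],"dr": [0,0,0]}

```text
t: 17.45
position: [0.5521, -0.0514, 0.1376]
orientation: [[-0.092, 0.996, -0.0], [0.996, 0.092, -0.0], [0.0, -0.0, -1.0]]
wrist_force: [-0.2, 0.4, -1.5]
grip_width: -0.001
grip_force: 0.0
```

>>> carry_out:
  steps:
    - {"dp": [0,0,0.2],"dr": [0,0,0]}
    - {"dp": [0,0,0.2],"dr": [0,0,0]}
    - {"dp": [0,0,0.2],"dr": [0,0,0]}
    - {"dp": [0,0,0.14],"dr": [0,0,0]}
    - {"dp": [0,0,0],"dr": [0,0,0]}
    - {"dp": [0,0,0],"dr": [0,0,0]}
    - {"dp": [0,0,0],"dr": [0,0,0]}
    - {"dp": [0,0,0],"dr": [0,0,0]}

```text
t: 18.45
position: [0.5528, -0.0516, 0.1029]
orientation: [[-0.092, 0.996, 0.002], [0.996, 0.092, -0.001], [-0.001, 0.002, -1.0]]
wrist_force: [-5.0, 1.4, 25.0]
grip_width: -0.003
grip_force: 12.5
```

>>> carry_out:
  steps:
    - {"dp": [0,0,-0.2],"dr": [0,0,0]}
    - {"dp": [0,0,-0.3],"dr": [0,0,0]}
    - {"dp": [0,0,-0.3],"dr": [0,0,0]}
    - {"dp": [0,0,-0.5],"dr": [0,0,0]}
    - {"dp": [0,0,-0.5],"dr": [0,0,0]}
    - {"dp": [0,0,-0.5],"dr": [0,0,0]}
    - {"dp": [0,0,0],"dr": [0,0,0]}
    - {"dp": [0,0,0],"dr": [0,0,0]}

```text
t: 19.45
position: [0.5515, -0.0513, 0.215]
orientation: [[-0.092, 0.996, -0.002], [0.996, 0.092, 0.0], [0.0, -0.001, -1.0]]
wrist_force: [-0.1, -0.1, 0.9]
grip_width: -0.0
grip_force: 0.0
```

```bash
python3 - <<'E'
from h import *
import cv2
b=r.read_camera("scene")[170:290,240:400,::-1]
cv2.imwrite("pics/c7.png",cv2.resize(b,None,fx=5,fy=5,interpolation=cv2.INTER_CUBIC))
E
```

```text
(no output)
```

View pics/c7.png

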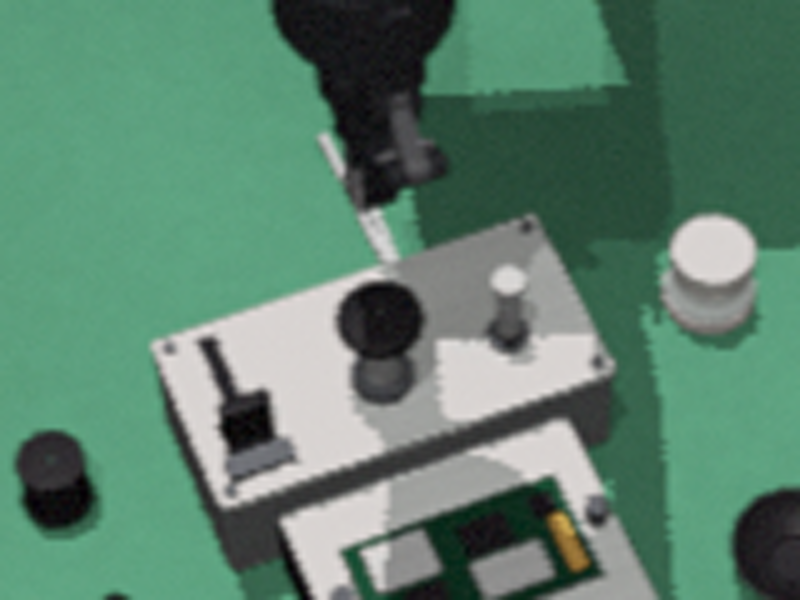

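The pin head is at about (510,278), a dark band shows at its foot (510,332), the plunger cap is up at (380,318) and the tab is at its far end at (245,415). One numeric check of the pin's height before handing in.

```bash
python3 - <<'E'
from h import *
c=r.camera_info("scene");T=np.linalg.inv(c["T"])
for n,xy,z in[("pin",(.545,.012),z) for z in(.07,.077,.107,.112,.117)]+[("cap",(.552,-.0525),.125)]:
    p=T@[*xy,z,1];print(n,z,5*(c["fx"]*p[0]/p[2]+c["cx"]-240),5*(c["fy"]*p[1]/p[2]+c["cy"]-170))
E
```

```text
pin 0.07 503.60019194230546 334.82524321980645
pin 0.077 503.70913949905713 326.6617405060997
pin 0.107 504.18595585404745 290.9336184264173
pin 0.112 504.2670234425998 284.8591776691036
pin 0.117 504.34855818387547 278.7497328911526
cap 0.125 375.1312406114792 313.8997675340224
```

```bash
python3 -c "
from station import r;print(r.finish_job())"
```

```text
the job is handed in; nothing more can be done
None
```

The job is handed in after about 19.5 s of the 48 s: the vent tab was pushed to its stop first, five full plunger strokes followed, the last picture puts the pin's top at about 117 mm (fully out), and the plunger is up and let go.

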